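Let the truffle tin down the feed chute

TASK

Press the pad of the rocker all the way down so that the copper tin rolls down the feed chute. When it comes out from under the clear hood, catch it on the run with the fingers on its downhill side, neither gripping it nor letting it bump into a standing hand: run along with it in touch and brake it smoothly, so that it stops only past the brass line, clearly short of the rubber stop, and hold it still there for two seconds. Then ease it slowly down against the stop, take the hand away, and leave the gate open and the other things where they are.

Things in the scene. Friction and masses are not known exactly. Their poses are not given: they have to be found in the camera images.
- deck: Sloping floor of the feed chute. Origin: on its top, on the centre line, under the waiting tin; x across, -y straight downhill, z its normal. Slope (varies) 0.031 to 0.038 rad; with rolling resistance the tin gains 0.08 to 0.16 m/s2, reaching up to 0.4 m/s. Side walls 40 mm high, inner faces at x = +-68 mm, reach to y = -500 mm; the floor ends at y = -535.
- hood_end (a point): Middle of the top of the downhill edge of the clear hood over the upper chute: deck x 0, y -240, z +84 mm. The hood is 152 mm wide and covers deck y = -70 to -240 mm, with the tin rolling under it; below this edge the chute is open from above.
- mark (a point): Middle of a thin brass line across the floor of the open part of the chute, with brass strips on both side walls: deck x 0, y -380, z 0 mm, 130 mm uphill of the stop. The tin counts as past it when its centre is.
- stop: Low rubber lip across the chute's low end, on the deck, 136 mm long, 10 mm thick, 16 mm high. Origin: bottom middle of its uphill face (deck y -510 mm). Fingertips can stay above it, in front of the tin. The tin resting against it has its centre 30 mm uphill of this origin (deck y -480 mm), its foremost line 6 mm past the lip's face.
- tin: Copper tin, pill-shaped, lying across the chute: diameter 72 mm, 130 mm long with round ends (straight part 58 mm), nominal 0.5 kg (0.4 to 0.625). Origin at its centre, x along its length; turns about x as it rolls. Waits at deck y = 0, centre 36 mm above the floor. More than 10 N from the fingers is too much; holding it on the slope takes 0.1 to 0.2 N.
- gate (a joint): Angle of the rocker gate: a steel shaft along the chute on the robot's side (deck x -81, z +88 mm, parallel to y) with a paddle hanging in front of the tin and an arm with a press pad. 0 = paddle down; grows as the pad is pressed and the paddle swings up; end of travel 0.9. From about 0.65 the tin is free; open means above 0.7. Friction (0.22 N m, 4 to 6 N at the pad) keeps it where it is left.
- pad (a point): Centre of the top of the rocker's press pad: round wooden disc, 34 mm diameter, 10 mm thick, on a 55 mm arm on the robot's side of the chute. At gate 0 it is level, at deck x -131, y -325, z +120 mm; at gate 0.9 it is about 52 mm lower and within 10 mm of the same x, y.
- gift_box: Open cardboard gift box, 110 x 150 x 50 mm. Bystander, loose; not to be disturbed. Origin: centre of its underside.
- nib_jar: Jar, 72 mm diameter, 100 mm high. Bystander, loose; not to be disturbed. Origin: centre of its underside.
- palette: Small spatula lying flat. Bystander, loose; not to be disturbed. Origin: centre of its underside.
There are look-alikes about, which are no part of the job. Leave any pink or turquoise look-alike of the tin alone.

How it is judged:
On the way, in this order (a step that is already met when the one before it is completed fails the run):
1. the gate is opened while the hand is off the tin (value of joint gate above 0.7 rad and contact force between the fingers and tin below 0.05 N), for 0.1 s.
2. the hand runs along close to the rolling tin (horizontal distance between the grasp point and tin below 0.075 m and linear speed of tin above 0.18 m/s and y of tin in the frame of deck below -0.22 m), for 0.25 s.
3. with the hand at it the tin slows down smoothly, not at a blow (horizontal distance between the grasp point and tin below 0.075 m and linear speed of tin between 0.08 and 0.18 m/s and y of tin in the frame of deck below -0.22 m), for 0.1 s.
4. the tin is held still past the brass line, at least 12 mm short of the stop (y of tin in the frame of deck between -0.468 and -0.375 m and linear speed of tin below 0.03 m/s and z of tin in the frame of deck between 0.02 and 0.05 m and x of tin in the frame of deck between -0.02 and 0.02 m), for 1.5 s.
At the end, for the whole second after the job is handed in: the tin lies at rest in the chute against the stop (centre within 10 mm of that place), the gate is open, the bystanders are within 30 mm of where they were (y of tin in the frame of deck between -0.49 and -0.47 m and linear speed of tin below 0.02 m/s and value of joint gate above 0.7 rad and z of tin in the frame of deck between 0.02 and 0.05 m and x of tin in the frame of deck between -0.02 and 0.02 m and distance of each of gift_box, nib_jar, palette from where it was at the start of the episode below 0.03 m); the robot touches nothing.
It fails at once if the tin is knocked or squeezed by the hand (over 10 N) (contact force between any of the fingers, the arm and tin above 10 N).
It fails at once if the tin comes to the stop fast (over 0.09 m/s in the last 20 mm) (linear speed of tin above 0.09 m/s and y of tin in the frame of deck below -0.46 m).
It fails at once if the tin is stopped before the brass line, between hood and line (linear speed of tin below 0.04 m/s and y of tin in the frame of deck between -0.365 and -0.15 m).
It fails at once if the tin leaves the chute (z of tin in the frame of deck above 0.07 m or z of tin in the frame of deck below 0.01 m or y of tin in the frame of deck below -0.51 m).
It fails at once if a bystander is disturbed (distance of any of gift_box, nib_jar, palette from where it was at the start of the episode above 0.03 m).
It also fails if it takes over 42 s, if anything falls off the work surface, if the arm or the gripper's body presses on something with over 40 N, if the wrist force passes 120 N, or if a joint passes its speed limit or range.

ROBOT

A 7-joint arm with a two-finger parallel gripper is mounted at the origin on the work surface. World frame = base frame: x ahead of the robot, y to its left, z up, the work surface at z = 0. Lengths are in m, angles in rad, forces in N, time in s.
With the tool pointing down it reaches from about 0.425 to 0.875 m from the base axis. Payload 9.9 kg.
Tool frame: the origin (TCP) lies at the very end of the fingers, on their centre line; the grasp point (between the pads) lies 19 mm behind it (manip.grip_depth is the distance from the TCP to the grasp point, in m); z points along the fingers, y is the line along which they close (so a half turn about z gives the same grasp; the last joint's range is limited). The gripper opens to 85 mm and grips with 20 to 120 N. Pads are 22 mm wide; open, the fingers measure 114 mm over their backs; the gripper's body (76 mm by 85 mm) begins 54 mm behind the grasp point. The pads swing forward as they close: fully open they stand 13 mm farther back than shut.
Start: joints at [1.018, 0.576, 0.025, 1.437, -0.015, 1.129, -0.057], TCP at [0.305, -0.602, 0.231] pointing down, gripper open.
Joint ranges: [-2.76, 2.76], [-0.34, 2.15], [-1.52, 1.57], [0.19, 2.46], [-1.09, 4.23], [0.17, 1.99], [-2.82, 2.82]. Speed limits (rad/s): [2.22, 2.22, 3.01, 3.01, 3.14, 3.14, 3.14].

INTERFACE

Orientations are given as a rotation vector (axis times angle).
In Python, from workcell import sensors, viewer, manip gives the robot as it stands.
- The arm moves only by the shell command python3 -m inch 'ROWS'. ROWS is JSON, a list that holds one entry, the list of rows, each a list of 7 numbers: the turn, a rotation vector about the world's x, y, z in degrees, then the shift along the world's x, y, z in cm, then the finger opening in cm, from 0 to 8.54. In form: [[[rx, ry, rz, tx, ty, tz, hand], ...]]. A call has 1 to 8 rows; each row is the pose to reach, as a shift and turn from the pose commanded when the call began; what a row does not reach only later rows make up. A row lasts 1/12 s, in which the tool goes at most 41.7 mm and 7.16 degrees, less where a joint would pass 70% of its speed; a pose out of reach is approached as far as the arm can. A call with a gripper value outside its range is refused whole. The fingers move at their own pace and stop on an object; the grip force is fixed at half the most. Time passes only in rows, so rows that repeat a pose let the fingers close. It gives the time, the measured TCP pose, the force, the opening and the grip force at its end, in the units of the state.
- sensors.state(): the state, without advancing time (a new reading comes with each control period).
- viewer.read_camera(name): name is "scene" or "top" or "wrist"; returns the picture (480x640x3 uint8, red, green, blue); there is no depth.
- viewer.get_calibration(name): a dict with "fx", "fy", "cx", "cy" (pixels), "dist" ([k1, k2, p1, p2, k3] as OpenCV has them; the pictures are not rectified), "R" (3x3) and "t" (3): a world point X has camera coordinates R X + t. Camera axes: x right, y down, z forward; pixel columns grow to the right and rows downward; lengths in m; the calibration is good to about 2 mm. A picture is of the moment at which its call begins: read the wrist's pose just before it. get_calibration takes no time and is no camera call; for the wrist camera it gives the pose at the moment of the call.
- manip.sign_off(): hands the job in; it is judged then, once.
The state is a dict: "t": time; "q": joint angles; "qd": joint speeds; "effort": joint torques, N m; "eef_pos": TCP position; "tool_rot": TCP orientation; "wrist_force": force on the tool from outside, world axes, zero at the start; "ft_torque": the same for the moment, N m; "finger_gap": finger opening in m; "gripper_force": force on a finger pad.
Only numpy, scipy, OpenCV 4.12 (cv2) and the standard library are available. Lean on these libraries where they do the work, as an engineer would, in place of code of your own. Each camera call takes 0.05 s, during which the arm holds its last target. There are 200 camera calls.

## Working session

There is one attempt and no reset: what is moved stays moved. The work goes in short steps, Python scripts to look and compute and a shell command to move; the robot and the scene stay as the last step left them, time stands still between calls to the robot, and variables do not carry over. Pictures are saved under pics/ and viewed, at most 10 in all, crops included, and the job is handed in when it is done.

```bash
mkdir -p pics; ls; python3 - <<'E'
from workcell import sensors, viewer, manip
import cv2, numpy as np
s=sensors.state(); print({k:np.round(v,3).tolist() for k,v in s.items()})
for n in("scene","top"):
    c=viewer.get_calibration(n); print(n,{k:np.round(v,3).tolist() for k,v in c.items()})
    im=viewer.read_camera(n); cv2.imwrite(f"pics/{n}0.png",im[:,:,::-1])
E
```

```text
pics
{'t': 0.0, 'q': [1.018, 0.577, 0.025, 1.438, -0.015, 1.129, -0.057], 'qd': [-0.001, 0.001, -0.0, 0.001, -0.002, 0.0, 0.001], 'effort': [-0.002, -76.575, 2.25, -28.597, 0.015, 0.012, 0.0], 'eef_pos': [0.305, -0.602, 0.23], 'tool_rot': [-3.054, -0.729, 0.001], 'wrist_force': [-0.687, -0.517, 0.243], 'ft_torque': [-0.033, 0.005, -0.003], 'gripper_force': 0.0, 'finger_gap': 0.085}
scene {'fx': 496.933, 'fy': 496.933, 'cx': 321.877, 'cy': 234.024, 'dist': [-0.124, 0.0, 0.0, 0.0, 0.0], 'R': [[0.644, 0.765, 0.011], [0.61, -0.504, -0.612], [-0.462, 0.401, -0.791]], 't': [-0.346, -0.183, 1.449]}
top {'fx': 446.651, 'fy': 446.651, 'cx': 323.1, 'cy': 246.529, 'dist': [-0.026, 0.0, 0.0, 0.0, 0.0], 'R': [[-0.029, -0.999, -0.017], [-0.984, 0.031, -0.176], [0.176, 0.011, -0.984]], 't': [0.105, 0.508, 1.139]}
```

View pics/scene0.png

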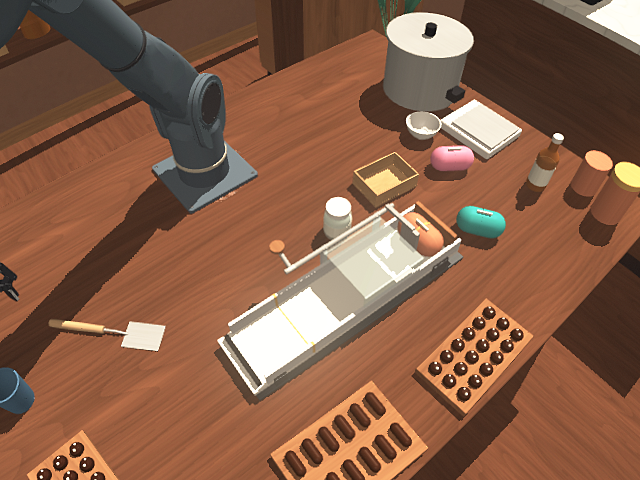

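View pics/top0.png

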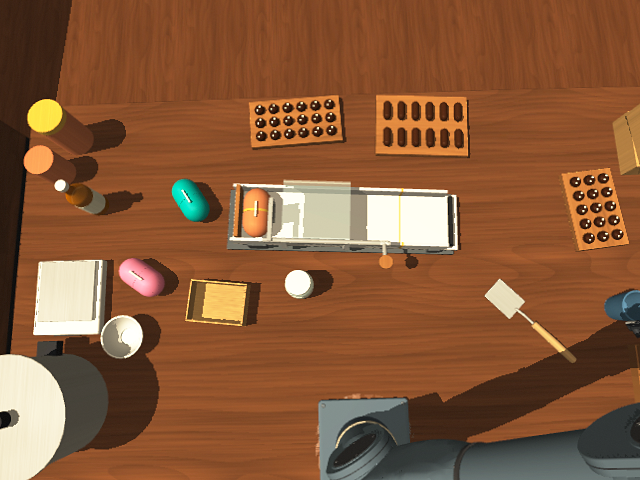

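The scene view shows the copper tin at about (422,232) under the rocker end, the pad at (277,246), the brass line near (295,322) and the stop near (240,362). In the top view the tin is at (257,212), the pad at (386,262), the brass line at column 402 and the stop near column 450. Downhill is roughly world -y. Next I'll zoom in for exact pixels.

```bash
python3 - <<'E'
import cv2
a=cv2.imread("pics/top0.png")[172:272,225:465]; cv2.imwrite("pics/topz.png",cv2.resize(a,None,fx=3.333,fy=3.333,interpolation=cv2.INTER_CUBIC))
a=cv2.imread("pics/scene0.png")[200:400,210:470]; cv2.imwrite("pics/scenez.png",cv2.resize(a,None,fx=3,fy=3,interpolation=cv2.INTER_CUBIC))
E
```

```text
(no output)
```

View pics/topz.png

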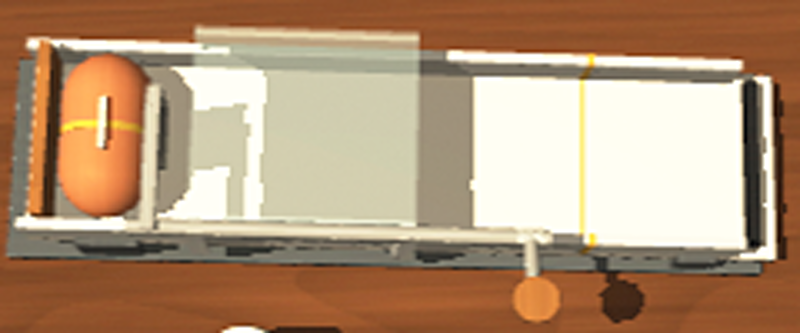

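View pics/scenez.png

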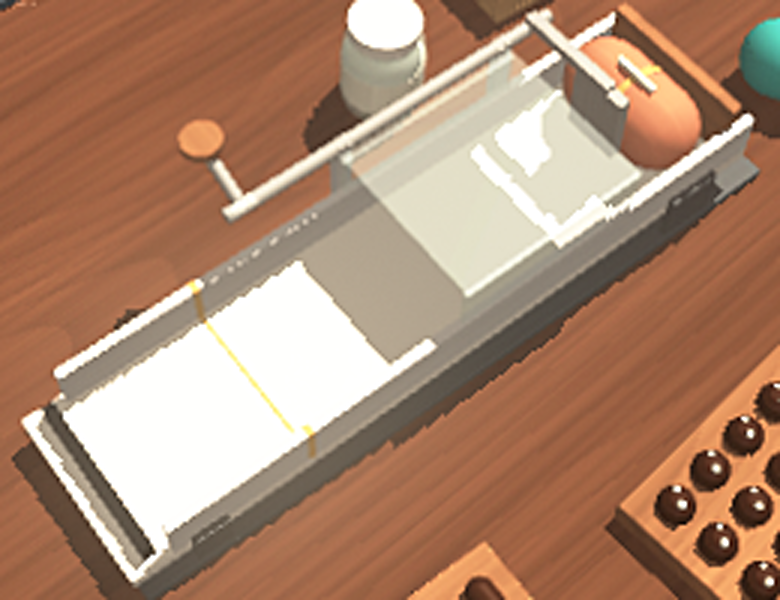

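Zoomed pixels: in the top crop, the pad is at (536,299), the hood's far corners are (418,33) and (196,27), the brass line is at column 583, and the stop edge runs (743,80)-(745,248). In the scene crop, the pad is at (201,138), the hood corners are (345,160), (466,297) and (640,178), the brass foot is (204,318), and the stop edge runs (57,405)-(157,550).

```bash
cat > geo.py <<'E'
import numpy as np, cv2, json
from scipy.spatial.transform import Rotation as Ro
from workcell import viewer
def proj(X,c):
    return cv2.projectPoints(np.array(X,float).reshape(-1,3),cv2.Rodrigues(np.array(c["R"]))[0],np.array(c["t"],float),np.array([[c["fx"],0,c["cx"]],[0,c["fy"],c["cy"]],[0,0,1.]]),np.array(c["dist"],float))[0][:,0]
def RD(p): return Ro.from_euler("ZX",[p[3],p[4]]).as_matrix()   # slope: -y downhill
def D2W(p,d): return np.array(p[:3])+np.atleast_2d(d)@RD(p).T
try: P=np.array(json.load(open("deck.json")))
except Exception: P=None
E
cat > fit.py <<'E'
from geo import *
from scipy.optimize import least_squares
T=[((-131,-325,120),(536,299)),((76,-240,84),(418,33)),((76,-70,84),(196,27)),((68,-510,16),(743,80)),((-68,-510,16),(745,246)),((68,-380,0),(583,78)),((68,-500,40),(742,68)),((0,0,36),(103,134))]
S=[((-131,-325,120),(201,138)),((-76,-240,84),(345,160)),((76,-240,84),(466,297)),((76,-70,84),(640,178)),((-68,-380,0),(204,318)),((-68,-380,40),(197,288)),((68,-380,40),(306,430)),((-68,-510,16),(57,405)),((68,-510,16),(157,550))]
cs,ct=viewer.get_calibration("scene"),viewer.get_calibration("top")
dt=np.array([d for d,_ in T])/1e3; ds=np.array([d for d,_ in S])/1e3
ut=np.array([225,172])+(np.array([u for _,u in T])+.5)/3.3333-.5; us=np.array([210,200])+(np.array([u for _,u in S])+.5)/3-.5
f=lambda p:np.r_[(proj(D2W(p,dt),ct)-ut).ravel(),(proj(D2W(p,ds),cs)-us).ravel()]
r=least_squares(f,[.6,0,.06,0,.035],loss="soft_l1")
print(np.round(r.x,4)); print(np.round(f(r.x).reshape(-1,2),1).tolist())
# slope restricted
json.dump(r.x.tolist(),open("deck.json","w"))
for n,d in dict(pad=(-131,-325,120),padlow=(-131,-325,68),hood=(0,-240,84),mark=(0,-380,0),tinend=(0,-480,36),tin0=(0,0,36)).items(): print(n,np.round(D2W(r.x,np.array(d)/1e3),4))
E
python3 fit.py
```

```text
[ 0.6008  0.2625  0.0488 -0.0546  0.0396]
[[0.1, -0.4], [0.0, -0.2], [-0.3, -0.5], [0.0, -0.1], [0.6, -0.4], [-0.9, 0.6], [-0.7, 0.8], [0.7, 0.4], [0.3, 0.9], [-1.6, -0.4], [1.2, 0.7], [1.2, -0.6], [-0.3, 0.4], [0.3, 1.9], [-0.1, -0.6], [-0.8, -0.4], [-0.4, -0.9]]
pad [[ 0.452  -0.0593  0.1558]]
padlow [[ 0.4521 -0.0573  0.1039]]
hood [[0.5875 0.0197 0.1232]]
mark [[ 0.5801 -0.1166  0.0337]]
tinend [[ 0.5745 -0.2178  0.0657]]
tin0 [[0.6007 0.2611 0.0848]]
```

The deck pose fits to within 2 px, with slope 0.0396 and yaw -3.1°. The stop and tin heights also agree. Next I'll work out the hand targets.

```bash
cat > tgt.py <<'E'
from geo import *
import sys
from workcell import sensors
s=sensors.state(); p=np.array(s["eef_pos"]); R=Ro.from_rotvec(s["tool_rot"])
y=Ro.from_rotvec(s["tool_rot"]).as_matrix()[:,1]; yy=RD(P)[:,0]
want=np.column_stack([np.cross(yy,[0,0,-1.]),yy,[0,0,-1.]])
for W in(want,want*[-1,-1,1]): print("turn deg",np.round(np.degrees((Ro.from_matrix(W)*R.inv()).as_rotvec()),2))
print("t",s["t"],"eef",np.round(p,4),"deck",np.round((p-P[:3])@RD(P)*1e3,1),"F",np.round(s["wrist_force"],2),"gap",round(s["finger_gap"],4))
for a in sys.argv[1:]:
    d=np.array(eval(a))/1e3; w=D2W(P,d)[0]; print(a,"world",np.round(w,4),"shift cm",np.round((w-p)*100,2))
E
python3 tgt.py 0,-317,140 0,-317,27 -131,-325,150
```

```text
turn deg [-5.000e-02 -8.000e-02  6.001e+01]
turn deg [-9.0000e-02  5.0000e-02 -1.1999e+02]
t 0.1 eef [ 0.3048 -0.6018  0.2305] deck [-248.4 -871.3  216.4] F [ 0.   -0.6   0.36] gap 0.0856
0,-317,140 world [ 0.5832 -0.0593  0.1761] shift cm [27.84 54.25 -5.44]
0,-317,27 world [ 0.5835 -0.0548  0.0632] shift cm [ 27.86  54.7  -16.73]
-131,-325,150 world [ 0.4519 -0.0605  0.1858] shift cm [14.71 54.13 -4.47]
```

```bash
python3 -m inch '[[[0,0,5,1,2,0,2.5],[0,0,12,3,5.5,-0.5,2.5],[0,0,19,4.8,9,-1,2.5],[0,0,26,6.6,12.5,-1.5,2.5],[0,0,33,8.4,16,-2,2.5],[0,0,40,10.2,19.5,-2.5,2.5],[0,0,47,12,23,-3,2.5],[0,0,54,13.8,26.5,-3.5,2.5]]]'; python3 tgt.py 0,-317,140
```

```text
t: 0.77
eef_pos: [0.4433, -0.3353, 0.196]
tool_rot: [-2.385, -2.044, 0.0]
wrist_force: [1.7, -0.4, 0.3]
finger_gap: 0.0248
gripper_force: 0.0
turn deg [-0.   -0.01  5.67]
turn deg [-2.0000e-02  1.0000e-02 -1.7433e+02]
t 0.7667 eef [ 0.4433 -0.3353  0.196 ] deck [-124.6 -599.2  171.1] F [ 1.66 -0.4   0.27] gap 0.0248
0,-317,140 world [ 0.5832 -0.0593  0.1761] shift cm [13.99 27.6  -1.99]
```

```bash
python3 -m inch '[[[0,0,4,1.8,3.5,-0.3,2.5],[0,0,6,3.6,7,-0.6,2.5],[0,0,6,5.4,10.5,-0.9,2.5],[0,0,6,7.2,14,-1.2,2.5],[0,0,6,9,17.5,-1.4,2.5],[0,0,6,10.8,21,-1.6,2.5],[0,0,6,12.6,24.5,-1.8,2.5],[0,0,6,14,27.3,-1.9,2.5]]]'; python3 tgt.py 0,-317,140 0,-317,27
```

```text
t: 1.43
eef_pos: [0.5838, -0.0607, 0.1769]
tool_rot: [-2.279, -2.161, -0.001]
wrist_force: [0.4, 0.1, 0.9]
finger_gap: 0.0253
gripper_force: 0.0
turn deg [-0.06 -0.01 -0.1 ]
turn deg [ 2.000e-02 -9.000e-02  1.799e+02]
t 1.4333 eef [ 0.5838 -0.0607  0.1769] deck [   0.7 -318.4  140.8] F [0.36 0.14 0.92] gap 0.0253
0,-317,140 world [ 0.5832 -0.0593  0.1761] shift cm [-0.06  0.14 -0.08]
0,-317,27 world [ 0.5835 -0.0548  0.0632] shift cm [ -0.04   0.59 -11.37]
```

```bash
python3 -m inch '[[[0,0,0,0,0.1,-3,2.5],[0,0,0,0,0.3,-6,2.5],[0,0,0,0,0.5,-9,2.5],[0,0,0,0,0.6,-11.3,2.5],[0,0,0,0,0.6,-11.3,2.5]]]'; python3 tgt.py 0,-317,27; python3 - <<'E'
from workcell import viewer; import cv2, numpy as np
a=viewer.read_camera("scene")[150:400,150:480];b=viewer.read_camera("top")[150:290,200:480]
a=cv2.resize(a,(640,485)); cv2.imwrite("pics/low_s.png",a[:,:,::-1]); cv2.imwrite("pics/low_t.png",cv2.resize(b,(800,400),interpolation=cv2.INTER_CUBIC)[:,:,::-1])
E
```

```text
t: 1.85
eef_pos: [0.5799, -0.0577, 0.0598]
tool_rot: [-2.276, -2.157, 0.008]
wrist_force: [-1.6, -0.2, -0.2]
finger_gap: 0.0249
gripper_force: 0.0
turn deg [-0.03 -0.44 -0.04]
turn deg [ 7.0000e-01 -5.0000e-02  1.7996e+02]
t 1.85 eef [ 0.5799 -0.0577  0.0598] deck [  -3.4 -320.2   23.7] F [-1.61 -0.19 -0.19] gap 0.0249
0,-317,27 world [ 0.5835 -0.0548  0.0632] shift cm [0.35 0.28 0.34]
```

View pics/low_s.png

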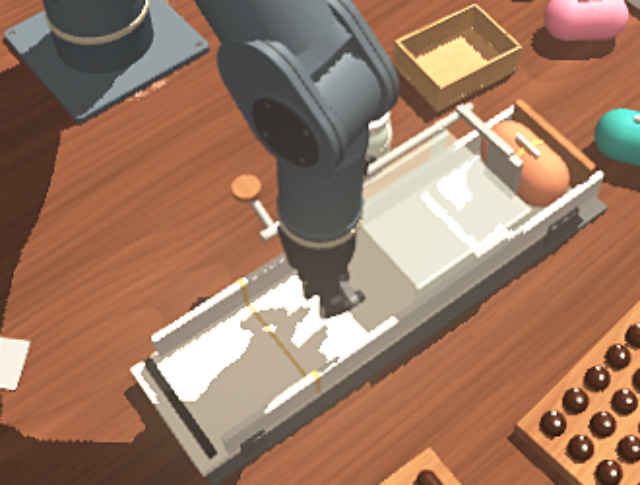

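View pics/low_t.png

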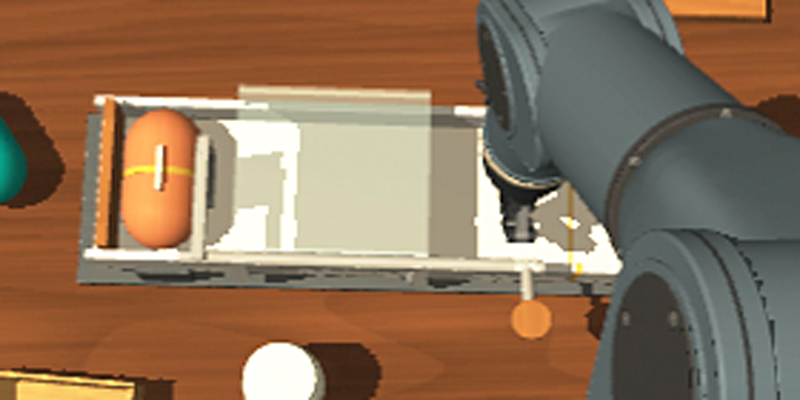

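Both views show the hand low between the walls at mid-chute. In the top crop the fingers are near (520,215), and the tin and hood stay visible at (160,178) and (365,175). Now I'll check settling and the fingertip's place in the image.

```bash
python3 tgt.py 0,-317,27; python3 - <<'E'
from geo import *; from workcell import sensors
p=sensors.state()["eef_pos"]
for n in("scene","top"): 
    c=viewer.get_calibration(n); print(n,proj(p,c))
E
```

```text
turn deg [-0.01 -0.11 -0.  ]
turn deg [ 1.7e-01 -1.0e-02  1.8e+02]
t 1.95 eef [ 0.5826 -0.0581  0.064 ] deck [  -0.7 -320.3   27.9] F [0.55 0.17 0.03] gap 0.025
0,-317,27 world [ 0.5835 -0.0548  0.0632] shift cm [ 0.09  0.33 -0.08]
scene [[315.10502067 306.93587494]]
top [[378.27300636 217.00546041]]
```

```bash
python3 -m inch '[[[0,0,0,0,0,0,2.5],[0,0,0,0,0,0,2.5]]]'; python3 tgt.py 0,-317,27
```

```text
t: 2.12
eef_pos: [0.5841, -0.0584, 0.066]
tool_rot: [2.281, 2.158, 0.003]
wrist_force: [0.6, -0.3, -0.1]
finger_gap: 0.0249
gripper_force: 0.0
turn deg [0.01 0.15 0.04]
turn deg [ 2.4000e-01 -2.0000e-02 -1.7996e+02]
t 2.1167 eef [ 0.5841 -0.0584  0.066 ] deck [   0.8 -320.4   29.9] F [ 0.63 -0.26 -0.07] gap 0.0249
0,-317,27 world [ 0.5835 -0.0548  0.0632] shift cm [-0.06  0.36 -0.28]
```

```bash
python3 -m inch '[[[0,0,0,-0.05,-0.8,-0.1,2.5],[0,0,0,-0.15,-2.6,-0.3,2.5]]]' | head -2; python3 -m inch '[[[0,0,0,-0.1,-2,-0.1,2.5],[0,0,0,-0.2,-4,-0.15,2.5]]]' | head -2;  python3 -m inch '[[[0,0,0,-0.1,-1.8,-0.1,2.5],[0,0,0,-0.2,-3.4,-0.15,2.5],[0,0,0,-0.25,-4.8,-0.2,2.5],[0,0,0,-0.3,-6,-0.25,2.5]]]' | head -2; python3 -m inch '[[[0,0,0,-0.05,-1,-0.05,2.5],[0,0,0,-0.1,-1.8,-0.05,2.5],[0,0,0,-0.1,-2.4,-0.1,2.5],[0,0,0,-0.15,-2.8,-0.1,2.5],[0,0,0,-0.15,-3,-0.1,2.5]]]' | head -2; python3 -m inch '[[[0,0,0,0,0,0,2.5],[0,0,0,0,0,0,2.5]]]' | head -2; python3 tgt.py 0,-472,27
```

```text
t: 2.28
eef_pos: [0.5827, -0.0823, 0.0628]
t: 2.45
eef_pos: [0.5797, -0.1256, 0.0607]
t: 2.78
eef_pos: [0.5765, -0.1863, 0.058]
t: 3.2
eef_pos: [0.5749, -0.2144, 0.0562]
t: 3.37
eef_pos: [0.5751, -0.2135, 0.0563]
turn deg [-0.02  0.   -0.03]
turn deg [-0.0000e+00 -4.0000e-02  1.7997e+02]
t 3.3667 eef [ 0.5751 -0.2135  0.0563] deck [ 3.00e-01 -4.76e+02  2.64e+01] F [-0.01 -0.77 -0.87] gap 0.0249
0,-472,27 world [ 0.575  -0.2095  0.0571] shift cm [-0.01  0.4   0.08]
```

Tracking has almost no lag. Now to a point above the pad, with fingers closed.

```bash
python3 tgt.py -131,-325,135 | tail -1; python3 -m inch '[[[0,0,0,0,0,3.5,0],[0,0,0,-0.5,0.5,7,0],[0,0,0,-2,2.5,10.5,0],[0,0,0,-4,5.5,11.5,0],[0,0,0,-6,8.5,11.5,0],[0,0,0,-8,11,11.5,0],[0,0,0,-10,13.5,11.5,0],[0,0,0,-12,15,11.5,0]]]'; python3 tgt.py -131,-325,130 -131,-325,82
```

```text
-131,-325,135 world [ 0.452  -0.0599  0.1708] shift cm [-12.31  15.36  11.45]
t: 4.03
eef_pos: [0.4539, -0.0609, 0.1717]
tool_rot: [2.278, 2.164, 0.002]
wrist_force: [-0.1, 0.8, 0.6]
finger_gap: -0.0003
gripper_force: 0.0
turn deg [-0.05  0.05 -0.19]
turn deg [-8.0000e-02 -7.0000e-02  1.7981e+02]
t 4.0333 eef [ 0.4539 -0.0609  0.1717] deck [-129.  -325.8  135.9] F [-0.07  0.78  0.56] gap -0.0003
-131,-325,130 world [ 0.452  -0.0597  0.1658] shift cm [-0.19  0.12 -0.59]
-131,-325,82 world [ 0.4521 -0.0578  0.1178] shift cm [-0.18  0.31 -5.38]
```

```bash
cat > see.py <<'E'
from geo import *
import sys
from workcell import sensors
c=viewer.get_calibration("top")
def tin(im):
    hsv=cv2.cvtColor(im,cv2.COLOR_RGB2HSV)
    roi=np.zeros(im.shape[:2],np.uint8)
    b=np.array([(a*.05,y,.05) for a,y in((-1,.03),(1,.03),(1,-.5),(-1,-.5))])
    cv2.fillPoly(roi,[np.round(proj(D2W(P,b),c)).astype(int)],255)
    m=((hsv[...,0]<16)&(hsv[...,1]>60)&(hsv[...,2]>70)&(roi>0)).astype(np.uint8)
    n,l,st,ce=cv2.connectedComponentsWithStats(cv2.morphologyEx(m,cv2.MORPH_OPEN,np.ones((3,3))))
    if n<2: return None
    i=1+st[1:,4].argmax()
    xs=np.where(l==i)[1]; lo,hi=np.percentile(xs,[1,99])
    Y=np.arange(-.55,.1,.0005)
    col=proj(D2W(P,np.column_stack([0*Y,Y,0*Y+.036])),c)[:,0]
    f=lambda u: round(1e3*float(Y[np.abs(col-u).argmin()]),1)
    return dict(y_up=f(lo),y_dn=f(hi),y_c=f(ce[i][0]),mid=f((lo+hi)/2),area=int(st[i,4]))
if __name__=="__main__":
    if len(sys.argv)>1: print(tin(cv2.imread(sys.argv[1])[:,:,::-1].copy()))
    else:
        im=viewer.read_camera("top"); t=sensors.state()["t"]-.05
        print("t_pic",round(t,3),tin(im)); cv2.imwrite(f"pics/run_{t:.2f}.png",im[:,:,::-1])
E
python3 see.py pics/top0.png; python3 see.py; python3 tgt.py -131,-325,123 -131,-325,82 
```

```text
{'y_up': 34.5, 'y_dn': -28.0, 'y_c': 1.5, 'mid': 3.5, 'area': 402}
t_pic 4.033 {'y_up': 34.5, 'y_dn': -28.0, 'y_c': -1.0, 'mid': 3.5, 'area': 350}
turn deg [-0.06 -0.17 -0.31]
turn deg [ 2.7000e-01 -9.0000e-02  1.7969e+02]
t 4.0833 eef [ 0.4498 -0.0591  0.1714] deck [-133.3 -324.2  135.6] F [-5.63  3.76 -1.88] gap 0.0003
-131,-325,123 world [ 0.452  -0.0595  0.1588] shift cm [ 0.23 -0.04 -1.26]
-131,-325,82 world [ 0.4521 -0.0578  0.1178] shift cm [ 0.23  0.12 -5.36]
```

```bash
python3 -m inch '[[[0,0,0,0,0,0,0],[0,0,0,0,0,-1,0],[0,0,0,0,0.1,-2.2,0],[0,0,0,0,0.1,-3.3,0],[0,0,0,0,0.1,-4.4,0],[0,0,0,0,0.1,-5.2,0],[0,0,0,0,0.1,-5.2,0]]]'; python3 tgt.py 0,-317,27 0,-317,100; python3 see.py
```

```text
t: 4.67
eef_pos: [0.449, -0.0625, 0.1175]
tool_rot: [-2.274, -2.155, 0.014]
wrist_force: [-20.1, 5.4, 17.0]
finger_gap: -0.0001
gripper_force: 13.0
turn deg [-0.01 -0.72 -0.04]
turn deg [ 1.1300e+00 -1.0000e-02  1.7995e+02]
t 4.6667 eef [ 0.449  -0.0625  0.1175] deck [-133.8 -329.8   81.8] F [-20.14   5.44  16.99] gap -0.0001
0,-317,27 world [ 0.5835 -0.0548  0.0632] shift cm [13.45  0.76 -5.43]
0,-317,100 world [ 0.5833 -0.0577  0.1362] shift cm [13.43  0.48  1.87]
t_pic 4.667 {'y_up': 29.5, 'y_dn': -23.0, 'y_c': 0.5, 'mid': 3.5, 'area': 280}
```

```bash
python3 -m inch '[[[0,0,0,0,0,3,0],[0,0,0,3.3,0,3.5,2.5],[0,0,0,6.8,0.2,3,2.5],[0,0,0,10,0.4,1,2.5],[0,0,0,12.5,0.5,-2,2.5],[0,0,0,13.2,0.6,-4.5,2.5],[0,0,0,13.2,0.6,-5.5,2.5]]]'; python3 see.py;  python3 tgt.py 0,-317,27
```

```text
t: 5.3
eef_pos: [0.588, -0.0569, 0.0606]
tool_rot: [-2.279, -2.159, 0.002]
wrist_force: [-0.1, -0.7, -0.8]
finger_gap: 0.0249
gripper_force: 0.0
t_pic 5.3 {'y_up': -36.0, 'y_dn': -93.0, 'y_c': -67.0, 'mid': -64.5, 'area': 335}
turn deg [-0.03 -0.3  -0.01]
turn deg [ 4.7000e-01 -5.0000e-02  1.7999e+02]
t 5.35 eef [ 0.5858 -0.0571  0.0601] deck [   2.5 -319.3   24. ] F [-0.79 -0.22 -1.79] gap 0.0249
0,-317,27 world [ 0.5835 -0.0548  0.0632] shift cm [-0.23  0.23  0.31]
```

```bash
python3 -m inch '[[[0,0,0,-0.1,0,0.2,2.5],[0,0,0,-0.1,0,0.3,2.5]]]' | head -1; python3 see.py; python3 -m inch '[[[0,0,0,0,0,0,2.5],[0,0,0,0,0,0,2.5]]]' |head -1; python3 see.py
```

```text
t: 5.52
t_pic 5.517 {'y_up': -59.5, 'y_dn': -124.5, 'y_c': -95.5, 'mid': -92.0, 'area': 406}
t: 5.73
t_pic 5.733 {'y_up': -96.0, 'y_dn': -158.5, 'y_c': -128.0, 'mid': -127.0, 'area': 429}
```

```bash
python3 -m inch '[[[0,0,0,0,0,0,2.5],[0,0,0,0,0,0,2.5]]]' |head -1; python3 see.py; python3 -m inch '[[[0,0,0,0,0,0,2.5]]]' |head -1; python3 see.py; python3 tgt.py 0,-317,27
```

```text
t: 5.95
t_pic 5.95 {'y_up': -135.0, 'y_dn': -200.5, 'y_c': -167.0, 'mid': -167.5, 'area': 432}
t: 6.08
t_pic 6.083 {'y_up': -163.5, 'y_dn': -227.0, 'y_c': -195.0, 'mid': -195.5, 'area': 379}
turn deg [ 0.   -0.    0.01]
turn deg [  -0.     -0.   -179.99]
t 6.1333 eef [ 0.586  -0.0572  0.0673] deck [   2.6 -319.    31.2] F [ 0.54 -0.92 -0.77] gap 0.0251
0,-317,27 world [ 0.5835 -0.0548  0.0632] shift cm [-0.25  0.23 -0.41]
```

```bash
python3 -m inch '[[[0,0,0,-0.05,0,-0.15,2.5],[0,0,0,-0.1,-0.2,-0.3,2.5],[0,0,0,-0.2,-0.9,-0.4,2.5],[0,0,0,-0.3,-2.4,-0.5,2.5],[0,0,0,-0.4,-4.4,-0.6,2.5],[0,0,0,-0.5,-6.5,-0.65,2.5],[0,0,0,-0.65,-8.6,-0.75,2.5]]]'; python3 tgt.py
```

```text
t: 6.72
eef_pos: [0.5792, -0.1447, 0.0596]
tool_rot: [2.281, 2.16, -0.001]
wrist_force: [0.3, -0.1, -0.7]
finger_gap: 0.0248
gripper_force: 0.0
turn deg [ 0.02 -0.01  0.  ]
turn deg [-2.0e-02 -2.0e-02 -1.8e+02]
t 6.7167 eef [ 0.5792 -0.1447  0.0596] deck [   0.7 -407.    26.9] F [ 0.31 -0.14 -0.75] gap 0.0248
```

```bash
python3 -m inch '[[[0,0,0,-0.1,-2,-0.1,2.5],[0,0,0,-0.2,-3.8,-0.15,2.5],[0,0,0,-0.3,-5.4,-0.2,2.5],[0,0,0,-0.35,-6.7,-0.25,2.5],[0,0,0,-0.4,-7.7,-0.3,2.5],[0,0,0,-0.45,-8.4,-0.35,2.5],[0,0,0,-0.5,-8.8,-0.35,2.5],[0,0,0,-0.5,-9,-0.35,2.5]]]'; python3 tgt.py; python3 see.py; python3 - <<'E'
from workcell import viewer; import cv2
a=viewer.read_camera("scene")[200:400,180:480]; cv2.imwrite("pics/held.png",cv2.resize(a,(780,520))[:,:,::-1])
E
```

```text
t: 7.38
eef_pos: [0.5744, -0.2333, 0.0562]
tool_rot: [-2.281, -2.159, -0.0]
wrist_force: [-0.1, 0.0, -0.0]
finger_gap: 0.0253
gripper_force: 0.0
turn deg [-0.01 -0.01  0.01]
turn deg [-2.0000e-02  2.0000e-02 -1.7999e+02]
t 7.3833 eef [ 0.5744 -0.2333  0.0562] deck [   0.7 -495.9   27.1] F [-0.06  0.03 -0.02] gap 0.0253
t_pic 7.383 {'y_up': -413.5, 'y_dn': -485.0, 'y_c': -451.0, 'mid': -449.0, 'area': 444}
```

View pics/held.png

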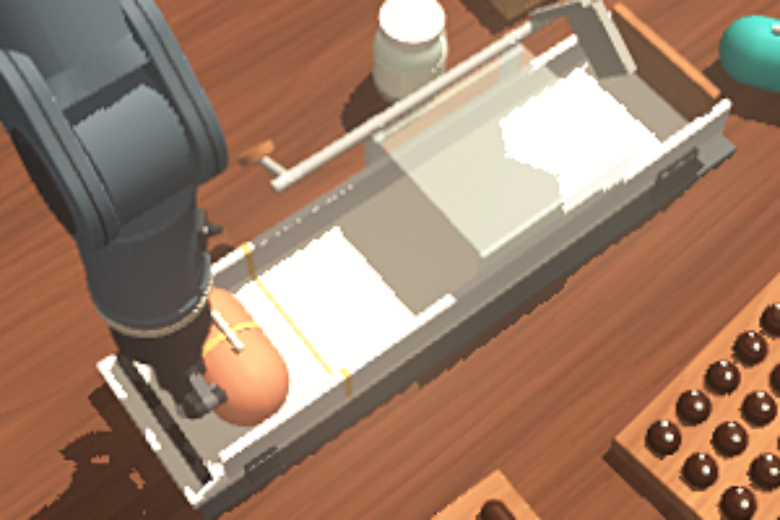

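The image shows the tin resting against the fingers at (245,370), past the brass line, with its centre at deck y of about -449 mm. It is short of the stop, and the paddle is swung up. Now I'll hold it for 2 s.

```bash
python3 -m inch '[[[0,0,0,0,0,0,2.5],[0,0,0,0,0,0,2.5],[0,0,0,0,0,0,2.5],[0,0,0,0,0,0,2.5],[0,0,0,0,0,0,2.5],[0,0,0,0,0,0,2.5],[0,0,0,0,0,0,2.5],[0,0,0,0,0,0,2.5]]]' | head -2; python3 see.py;  python3 -m inch '[[[0,0,0,0,0,0,2.5],[0,0,0,0,0,0,2.5],[0,0,0,0,0,0,2.5],[0,0,0,0,0,0,2.5],[0,0,0,0,0,0,2.5],[0,0,0,0,0,0,2.5],[0,0,0,0,0,0,2.5],[0,0,0,0,0,0,2.5]]]' | head -1;  python3 -m inch '[[[0,0,0,0,0,0,2.5],[0,0,0,0,0,0,2.5],[0,0,0,0,0,0,2.5],[0,0,0,0,0,0,2.5],[0,0,0,0,0,0,2.5],[0,0,0,0,0,0,2.5],[0,0,0,0,0,0,2.5],[0,0,0,0,0,0,2.5]]]' |head -1; python3 see.py; python3 tgt.py 0,-530,27 0,-575,27
```

```text
t: 8.15
eef_pos: [0.5745, -0.2331, 0.0563]
t_pic 8.15 {'y_up': -413.5, 'y_dn': -485.0, 'y_c': -451.0, 'mid': -449.0, 'area': 438}
t: 8.87
t: 9.53
t_pic 9.533 {'y_up': -413.5, 'y_dn': -485.0, 'y_c': -451.0, 'mid': -449.0, 'area': 435}
turn deg [ 0.   -0.    0.01]
turn deg [  -0.     -0.   -179.99]
t 9.5833 eef [ 0.5745 -0.2332  0.0563] deck [   0.8 -495.7   27.2] F [-0.96  0.    0.42] gap 0.025
0,-530,27 world [ 0.5718 -0.2673  0.0548] shift cm [-0.26 -3.41 -0.15]
0,-575,27 world [ 0.5694 -0.3122  0.053 ] shift cm [-0.51 -7.9  -0.33]
```

```bash
python3 -m inch '[[[0,0,0,0,-0.2,0,2.5],[0,0,0,0,-0.4,0,2.5],[0,0,0,0,-0.6,0,2.5],[0,0,0,-0.05,-0.8,0,2.5],[0,0,0,-0.05,-1,0,2.5],[0,0,0,-0.05,-1.2,0,2.5],[0,0,0,-0.1,-1.4,-0.05,2.5],[0,0,0,-0.1,-1.6,-0.05,2.5]]]' | head -2;  python3 -m inch '[[[0,0,0,0,-0.2,0,2.5],[0,0,0,0,-0.4,0,2.5],[0,0,0,0,-0.6,0,2.5],[0,0,0,-0.05,-0.8,0,2.5],[0,0,0,-0.05,-1,0,2.5],[0,0,0,-0.05,-1.2,0,2.5],[0,0,0,-0.1,-1.4,-0.05,2.5],[0,0,0,-0.1,-1.6,-0.05,2.5]]]'; python3 see.py; python3 -m inch '[[[0,0,0,0,-0.2,0,2.5],[0,0,0,0,-0.4,0,2.5],[0,0,0,0,-0.6,0,2.5],[0,0,0,-0.05,-0.8,0,2.5],[0,0,0,-0.05,-1,0,2.5],[0,0,0,-0.05,-1.2,0,2.5],[0,0,0,-0.1,-1.4,0,2.5],[0,0,0,-0.1,-1.6,0,2.5]]]'; python3 see.py; python3 tgt.py
```

```text
t: 10.25
eef_pos: [0.5733, -0.2494, 0.0557]
t: 10.92
eef_pos: [0.5723, -0.2654, 0.0552]
tool_rot: [-2.281, -2.16, 0.0]
wrist_force: [-0.4, -0.3, 0.2]
finger_gap: 0.025
gripper_force: 0.0
t_pic 10.917 {'y_up': -448.0, 'y_dn': -506.0, 'y_c': -478.0, 'mid': -477.0, 'area': 412}
t: 11.63
eef_pos: [0.5714, -0.2814, 0.0553]
tool_rot: [-2.281, -2.16, 0.0]
wrist_force: [0.4, 0.4, 0.0]
finger_gap: 0.0253
gripper_force: 0.0
t_pic 11.633 {'y_up': -448.0, 'y_dn': -506.0, 'y_c': -478.0, 'mid': -477.0, 'area': 411}
turn deg [ 0.02 -0.01  0.04]
turn deg [-1.0000e-02 -3.0000e-02 -1.7996e+02]
t 11.6833 eef [ 0.5713 -0.2819  0.0553] deck [ 3.000e-01 -5.446e+02  2.810e+01] F [-0.22 -0.98  0.64] gap 0.025
```

```bash
python3 -m inch '[[[0,0,0,-0.1,-1,0,2.5],[0,0,0,-0.1,-2.5,0.3,2.5],[0,0,0,-0.2,-4,1.5,2.5],[0,0,0,-0.2,-5.5,4,2.5],[0,0,0,-0.2,-7,7,2.5],[0,0,0,-0.2,-8.5,10,2.5],[0,0,0,-0.2,-9.5,12,2.5],[0,0,0,-0.2,-9.5,12,2.5]]]'; python3 -m inch '[[[0,0,0,0,0,0,2.5],[0,0,0,0,0,0,2.5],[0,0,0,0,0,0,2.5],[0,0,0,0,0,0,2.5]]]' | head -1; python3 see.py; python3 - <<'E'
from workcell import viewer; import cv2
cv2.imwrite("pics/end.png",viewer.read_camera("scene")[:,:,::-1])
E
```

```text
t: 12.35
eef_pos: [0.5702, -0.3822, 0.1806]
tool_rot: [2.281, 2.148, 0.001]
wrist_force: [1.2, -0.7, 0.7]
finger_gap: 0.0252
gripper_force: 0.0
t: 12.68
t_pic 12.683 {'y_up': -448.0, 'y_dn': -506.0, 'y_c': -478.0, 'mid': -477.0, 'area': 408}
```

View pics/end.png

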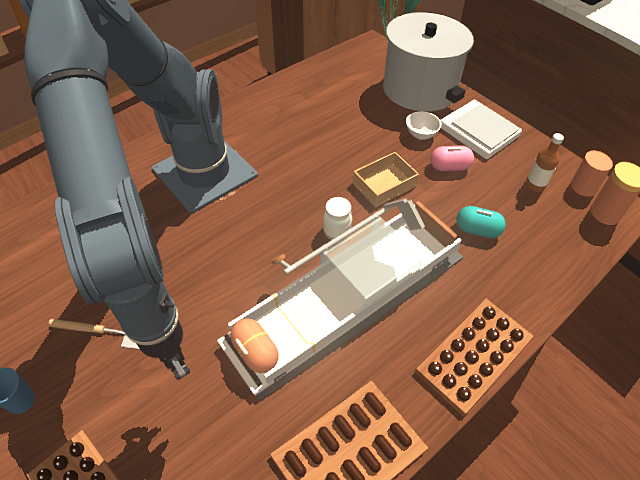

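The tin lies against the stop at (255,345), the gate is open with its pad low at (280,260), and the jar, box and spatula are where they started. The hand is clear of everything at (180,370).

```bash
python3 -c "
from workcell import manip; print(manip.sign_off())"
```

```text
the job is handed in; nothing more can be done
None
```

I handed the job in at about 12.7 s, and no verdict came back: the tin was caught on the run, braked to a stop past the brass line, held about 2.1 s, and eased against the stop, leaving the gate open and the bystanders unmoved in the last picture.

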